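Function test of a latching stop button

ROBOT

A 6-joint arm with a two-finger parallel gripper is mounted at the origin on a cart in front of the work surface, level with it; the furniture and walls round the work are solid. World frame = base frame: x ahead of the robot, y to its left, z up, the work surface at z = 0. Lengths are in m, angles in degrees, forces in N, time in s.
With the tool pointing down it reaches from about 0.35 to 0.875 m from the base axis. Payload 4.2 kg.
Tool frame: the origin (TCP) lies midway between the tips of the shut fingers; the grasp point (between the pads) lies r.grasp_offset behind it (r.grasp_offset is the distance from the TCP to the grasp point, in m); z points along the fingers, y is the direction in which the jaws open and shut (so a half turn about z gives the same grasp; the last joint's range is limited). The gripper opens to 87 mm and grips with 3 to 60 N. Pads are 19 mm wide; open, the fingers measure 117 mm over their backs; the gripper's body (75 mm by 190 mm) begins 51 mm behind the grasp point.
Start: joints at [91.765, 22.042, 0.453, 0, -68.411, -14.817], TCP at [0.141, 0.609, 0.223] pointing down, gripper open.
Joint ranges: [-179.83, 179.83], [-69.29, 118.12], [-61.27, 80.66], [-181.25, 117.63], [-171.15, -9.14], [-177.46, 177.46]. Speed limits (degrees/s): [159.86, 159.86, 180, 180, 180, 180].

INTERFACE

Orientations are given as a 3x3 rotation matrix whose columns are the frame's x, y, z axes.
In Python, from station import sense, optics, r gives the robot as it stands. The module is installed in compiled form; this text tells all that it offers.
- The arm moves only by the tool servo_tool, never from a script. Its argument "deltas" is a list of rows, each an object with "slide": the shift along the tool's x, y, z in units of 25 mm (1.0 is 25 mm), a list of three; "spin": the turn about the tool's z in units of 8 degrees (1.0 is 8 degrees). A call has 1 to 10 rows; each row shifts and turns the pose as measured when the row begins, along the tool's axes as they then stand; what a row does not reach is not made up. A row lasts 1/10 s, in which the tool goes at most 50 mm and 8.59 degrees, less where a joint would pass 70% of its speed; a pose out of reach is approached as far as the arm can. A call is refused whole if a number of a shift passes 1 or a number of a turn 1, either way. A call with a gripper value outside its range is refused whole. "gripper" is the closure in counts, from 0 (fully open) to 255 (shut), set as the call begins (left out, the last holds). The fingers move at their own pace and stop on an object; the grip force is fixed at half the most. Time passes only in rows, so rows that do not move let the fingers close. It gives the time, the measured TCP pose, the force and the opening at its end, in the units of the state.
- sense(): the state, without advancing time (a new reading comes with each control period).
- optics.capture(name): name is "scene" or "top" or "wrist"; returns a dict with "frame" (400x640x3 uint8, red, green, blue), "camera_matrix" (3x3 intrinsics, pixels), "eye" and "rotation" of the camera in the world. Camera axes: x right, y down, z forward; pixel columns grow to the right and rows downward; lengths in m; the calibration is good to about 2 mm. A picture is of the moment at which its call begins. There is no depth.
- r.finish_job(): hands the job in, once; it reports no verdict.
The state is a dict: "time_s": time; "joints": joint angles; "joint_velocities": joint speeds; "effort": joint torques, N m; "tcp_pos": TCP position; "ee_rot": TCP orientation; "wrist_force": force on the tool from outside, world axes, zero at the start; "moment": the same for the moment, N m; "gripper_width": opening from 0.0 (shut) to 1.0 (fully open).
Only numpy, scipy, OpenCV 4.12 (cv2) and the standard library are available. Lean on these libraries where they do the work, as an engineer would, in place of code of your own. Each camera call takes 0.05 s, during which the arm holds its last target.

TASK

Test the emergency stop on the control box: push its mushroom head straight down until it latches and let go, so that it stays down by itself. Then push one of its side wings round clockwise, seen from above, until the head springs back up, and only after that press the small round restart button in fully and let it come back. Use the fingers only to push: do not lift, shift or tip the box, and leave the things standing around it where they are.

Things in the scene. Friction and masses are not known exactly. Their poses are not given: they have to be found in the camera images.
- box_center (a point): centre of the control box, a loose grey box with an aluminium lid, 110 (x) x 180 (y) x 60 mm high, 1.6 kg, on rubber feet, flat on the bench: this point is 30 mm above the bench, 30 mm below the box's top face. Its x axis points to the box's rear, y to its left, z up. On its top stand the mushroom stop (axis 35 mm along +y from this point) and the restart button (55 mm along -y)
- stop_top (a point): centre of the crown of the mushroom head of the stop: a black dome 42 mm across, crown 30 mm above the box's top face when up and about 21 mm when latched. Two opposite wings stand out of the dome to 46 mm from the axis, one to the front (box -x), one to the rear (box +x), each 10 mm thick, 14 mm high, tops 2 mm below the crown, undersides 14 mm above the box's top face when up and 5 mm when latched. The point moves with the head; its z axis points up
- wing_front (a point): middle of the outer end face of the front wing (46 mm from the axis, half-way up the wing, 9 mm below the crown); turns and sinks with the head. Clockwise from above, this wing moves to the box's left (+y)
- wing_rear (a point): middle of the outer end face of the rear wing, opposite the front wing; turns and sinks with the head. Clockwise from above, this wing moves to the box's right (-y)
- stop (a joint): how far the mushroom head is pressed in, m: 0 up, 0.0115 at the bottom stop. A spring pushes it up (about 2 N at the top, 6 N in all to reach the bottom). Pressed past about 0.0095 a hidden latch snaps in and it then rests at about 0.009 by itself
- twist (a joint): turn of the mushroom head, rad: 0 at rest, grows clockwise seen from above to a stop at 0.85. A weak spring (about 0.03 N m) returns it. With the head latched, turning it to about 0.5 frees the latch and the head springs up
- restart_top (a point): centre of the top of the restart button, a flat round button 26 mm across in a black round housing on the box's top face, this point 21 mm above that face when out; moves with the button
- restart (a joint): how far the restart button is pressed, m: 0 out, 0.006 fully in; its spring takes 4 N to press it fully and brings it back
- sample_puck: dark resin puck, 30 mm across, 18 mm high, standing close to the left of the box; origin at the centre of its underside
- vial_0: screw-cap sample vial, 18 mm across, 48 mm high, standing left of the puck; origin at the centre of its underside
- vial_2: second screw-cap sample vial, 18 mm across, 48 mm high, standing right of the box; origin at the centre of its underside
- petri_a: clear lidded petri dish, 60 mm across, 15 mm high, on the bench farther back, in front of the monitor; origin at the centre of its underside
- objective_case: round black screw-top lens case, 48 mm across, 58 mm high, farther back, in front of the monitor; origin at the centre of its underside
- usb_stick: usb stick 17x52x8 mm lying right of the box; origin at the centre of its underside
- tweezers_b: black tweezers 118 mm long, 10 mm high, lying on the bench well to the left of the box; origin at the centre of their underside
Mind the look-alikes: they are no part of the job. What is shaped like the part that bears box_center but yellow is not meant.

How it is judged (in metres and radians):
On the way, in this order (a step that is already met when the one before it is completed fails the run):
1. the mushroom head is latched down by itself, with the robot not touching it (value of joint stop above 0.007 m and contact force between twist and the fingers below 0.05 N and contact force between twist and the arm below 0.05 N), for 0.2 s.
2. the latched head is twisted clockwise (value of joint stop above 0.007 m and value of joint twist above 0.3 rad).
3. the head has sprung back up (value of joint stop below 0.002 m), for 0.1 s.
4. the restart button is pressed in (value of joint restart above 0.0045 m and value of joint stop below 0.002 m), for 0.05 s.
At the end, for the whole second after the job is handed in: The mushroom head is up again (within 2 mm) and turned back (within 0.1 rad), the restart button is out (within 1.5 mm), the box stands level within 30 mm of where it was, and each thing around it within 20 mm of where it was (value of joint stop below 0.002 m and value of joint twist below 0.1 rad and value of joint restart below 0.0015 m and distance of box_center from where it was at the start of the episode below 0.03 m and angle between box_center's own z axis and vertical below 0.05 rad and distance of each of sample_puck, vial_0, vial_2, petri_a, objective_case, usb_stick, tweezers_b from where it was at the start of the episode below 0.02 m); the robot touches nothing.
It fails at once if the box is lifted, tipped or shoved more than 30 mm (height (world z) of box_center above 0.042 m or distance of box_center from where it was at the start of the episode above 0.03 m or angle between box_center's own z axis and vertical above 0.12 rad).
It fails at once if the restart button is pressed while the stop is in (value of joint restart above 0.003 m and value of joint stop above 0.005 m).
It fails at once if a thing standing around is lifted or moved more than 20 mm (distance of any of sample_puck, vial_0, vial_2, petri_a, objective_case, usb_stick, tweezers_b from where it was at the start of the episode above 0.02 m).
It also fails if it takes over 51 s, if anything falls off the work surface, if the arm or the gripper's body presses on something with over 40 N, if the wrist force passes 120 N, or if a joint passes its speed limit or range.

## Working session

There is one attempt and no reset: what is moved stays moved. The work goes in short steps, Python scripts to look and compute and a tool call to move; the robot and the scene stay as the last step left them, time stands still between calls to the robot, and variables do not carry over. Pictures are saved under pics/ and viewed, and the job is handed in when it is done.

Besides the shell and the picture viewer there is one more tool, called after ">>>" by a JSON object that holds its "fn" and its "kwargs", one argument or row to a line. servo_tool: Moves the arm, as the interface text tells. Its arguments: {"type":"object","properties":{"deltas":{"type":"array"},"gripper":{"type":"number"}},"required":["deltas"]}

```bash
mkdir -p pics; python3 - <<'E'
from station import sense, optics, r
import cv2
s=sense();print(s)
for n in("scene","top","wrist"):
    c=optics.capture(n);cv2.imwrite(f"pics/{n}0.png",c["frame"][:,:,::-1]);print(n,c["camera_matrix"],c["eye"],c["rotation"])
print(r.grasp_offset)
E
```

```text
{'time_s': 0.0, 'joints': array([ 9.17641428e+01,  2.20889371e+01,  3.77769035e-01, -2.99474219e-02,
       -6.84082432e+01, -1.48181927e+01]), 'joint_velocities': array([-0.03208039, -0.04695447,  0.03129093, -0.00086651, -0.1221452 ,
       -0.07549353]), 'effort': array([ 9.37012082e-04, -3.90659058e+01,  1.87403780e+01,  4.21977371e+00,
        1.09325635e-02, -1.93255910e-04]), 'tcp_pos': array([0.14099228, 0.60826493, 0.22146258]), 'ee_rot': array([[ 9.74113860e-01, -2.26057536e-01, -4.21615328e-04],
       [-2.26057920e-01, -9.74111603e-01, -2.09804385e-03],
       [ 6.35782396e-05,  2.13904308e-03, -9.99997710e-01]]), 'wrist_force': array([0.27992819, 0.44084343, 0.62539684]), 'moment': array([ 0.00120724, -0.03180028, -0.02073624]), 'gripper_width': 1.00034722723569}
scene [[450.41737945   0.         320.66173211]
 [  0.         450.41737945 204.11277648]
 [  0.           0.           1.        ]] [-0.12381047 -0.56446537  0.99671442] [[ 0.48741707 -0.66872503  0.56145475]
 [-0.8730974  -0.36501155  0.32321432]
 [-0.01120404 -0.64774486 -0.76177495]]
top [[410.94134709   0.         317.17445888]
 [  0.         410.94134709 198.49935569]
 [  0.           0.           1.        ]] [ 0.38571495 -0.19413589  1.23396563] [[ 2.47816628e-02 -9.89297336e-01  1.43793776e-01]
 [-9.99692811e-01 -2.45800422e-02  3.17871797e-03]
 [ 3.89759862e-04 -1.43828378e-01 -9.89602570e-01]]
wrist [[337.38266953   0.         322.59806534]
 [  0.         337.38266953 202.78833777]
 [  0.           0.           1.        ]] [0.21373364 0.5911806  0.38473126] [[-2.24797937e-01 -9.38050535e-01 -2.63679883e-01]
 [-9.74404960e-01  2.16668266e-01  5.99152367e-02]
 [ 9.27543063e-04  2.70399808e-01 -9.62747674e-01]]
0.0187
```

View pics/scene0.png

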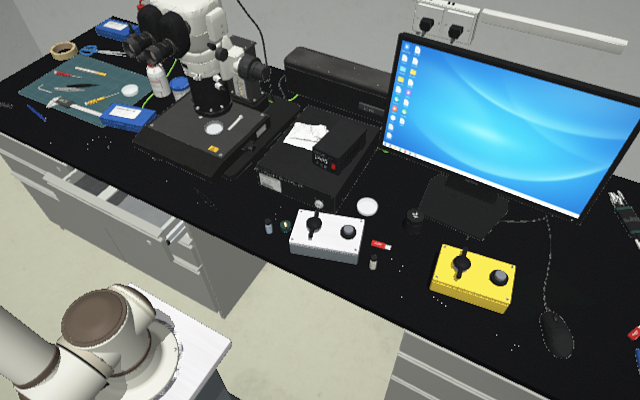

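View pics/top0.png

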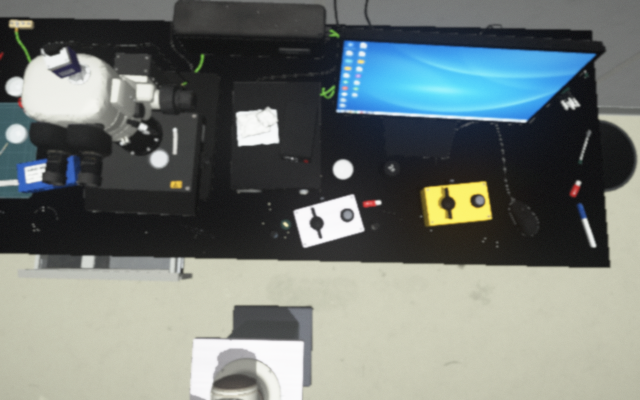

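The top view shows the white box around px (330,220), with the stop at about (318,222) and restart at about (347,215). The yellow look-alike is at (457,203). I'll zoom in.

```bash
python3 - <<'E'
import cv2
t=cv2.imread("pics/top0.png");cv2.imwrite("pics/top0z.png",cv2.resize(t[150:260,260:400],None,fx=5.5,fy=5.4,interpolation=cv2.INTER_CUBIC))
t=cv2.imread("pics/scene0.png");cv2.imwrite("pics/scene0z.png",cv2.resize(t[185:285,255:405],None,fx=5.3,fy=5.3,interpolation=cv2.INTER_CUBIC))
E
```

```text
(no output)
```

View pics/top0z.png

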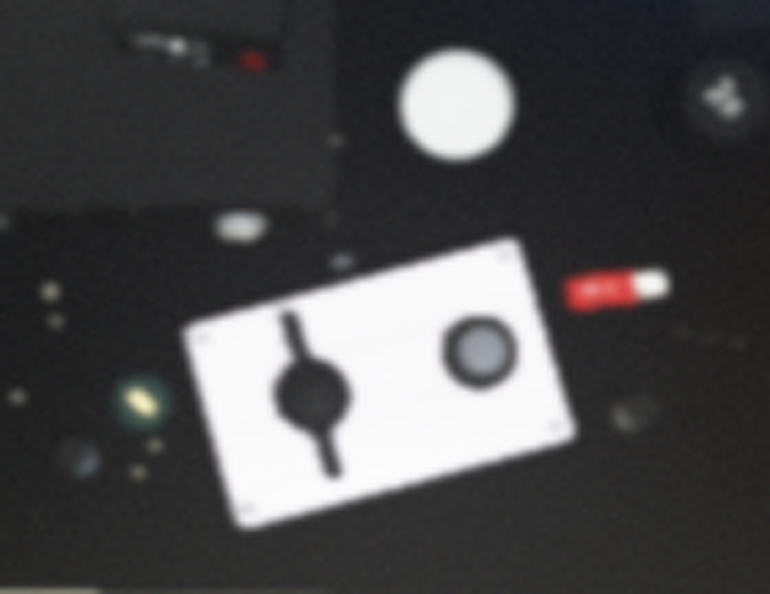

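View pics/scene0z.png

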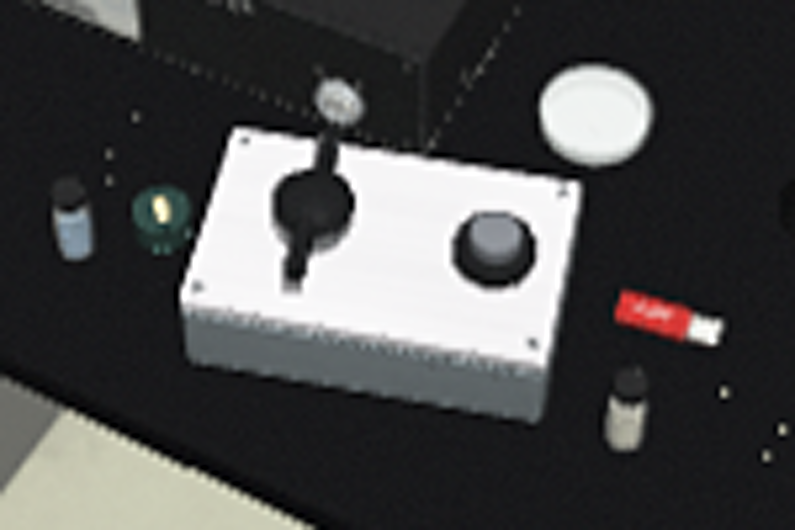

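```bash
cat > h.py <<'E'
import numpy as np
from station import sense, optics, r
def ray(c,px,z):
    d=c["rotation"]@np.linalg.inv(c["camera_matrix"])@np.array([px[0],px[1],1.]);e=np.array(c["eye"])
    return e+d*(z-e[2])/d[2]
def proj(c,p):
    q=c["camera_matrix"]@(np.array(c["rotation"]).T@(np.array(p)-c["eye"]));return q[:2]/q[2]
E
python3 - <<'E'
from h import *
c=optics.capture("top")
f=lambda x,y:((x+.5)/5.5-.5+260,(y+.5)/5.4-.5+150)
C=[ray(c,f(*p),.06) for p in((185,328),(515,240),(575,435),(243,527))]
print(np.array(C)); m=np.mean(C,0);print("ctr",m,[np.linalg.norm(C[i]-C[(i+1)%4]) for i in range(4)])
xa=(C[0]+C[1]-C[2]-C[3])[:2];print("yaw",np.degrees(np.arctan2(xa[1],xa[0])))
ya=(C[0]+C[3]-C[1]-C[2])[:2];print("yaw y",np.degrees(np.arctan2(-ya[0],ya[1])))
for n,p,z in(("stop",(312,394),.085),("wr",(288,313),.088),("wf",(333,477),.088),("rest",(480,346),.081),("puck",(142,402),.018),("vial0",(85,458),.04),("vial2",(632,413),.04),("usb",(617,289),.008),("knob",(241,226),.06),("devcorner",(335,205),.1)):
    print(n,ray(c,f(*p),z))
s=optics.capture("scene");g=lambda x,y:((x+.5)/5.3-.5+255,(y+.5)/5.3-.5+185)
C2=[ray(s,g(*p),.06) for p in((235,127),(582,183),(545,365),(182,303))]
print(np.array(C2),np.mean(C2,0))
for n,p,z in(("stop",(313,197),.088),("rest",(497,237),.081),("knob",(340,100),.06),("devcornerbottom",(420,150),.0),):
    print(n,ray(s,g(*p),z))
E
```

```text
[[ 0.52022176 -0.1223974   0.06      ]
 [ 0.57192091 -0.29425463  0.06      ]
 [ 0.4683504  -0.32666062  0.06      ]
 [ 0.4157793  -0.15580406  0.06      ]]
ctr [ 0.49406809 -0.22477918  0.06      ] [np.float64(0.17946507074498902), np.float64(0.10852188172127471), np.float64(0.178761533101436), np.float64(0.10965505803956625)]
yaw 17.55670931679806
yaw y 16.922320010053365
stop [ 0.48452534 -0.18973483  0.085     ]
wr [ 0.52616725 -0.17643412  0.088     ]
wf [ 0.44174231 -0.20142802  0.088     ]
rest [ 0.51211628 -0.27520419  0.081     ]
puck [ 0.48361722 -0.09802663  0.018     ]
vial0 [ 0.45100999 -0.07081188  0.04      ]
vial2 [ 0.48234544 -0.35894663  0.04      ]
usb [ 0.5539127  -0.35483037  0.008     ]
knob [ 0.57593292 -0.15002943  0.06      ]
devcorner [ 0.58166357 -0.19903252  0.1       ]
[[ 0.52457638 -0.12305423  0.06      ]
 [ 0.57654092 -0.29429127  0.06      ]
 [ 0.46942555 -0.32630261  0.06      ]
 [ 0.41769565 -0.15742964  0.06      ]] [ 0.49705963 -0.22526943  0.06      ]
stop [ 0.48546871 -0.19208193  0.088     ]
rest [ 0.51138103 -0.27888568  0.081     ]
knob [ 0.56610868 -0.16128922  0.06      ]
devcornerbottom [ 0.60008402 -0.19066305  0.        ]
```

>>> {"fn": "servo_tool", "kwargs": {
  "deltas": [
    {"slide": [0.7, 1, 0]},
    {"slide": [0.7, 1, 0]},
    {"slide": [0.7, 1, 0]},
    {"slide": [0.7, 1, 0]},
    {"slide": [0.7, 1, 0]},
    {"slide": [0.7, 1, 0]},
    {"slide": [0.7, 1, 0]},
    {"slide": [0.7, 1, 0]},
    {"slide": [0.7, 1, 0]},
    {"slide": [0.7, 1, 0]}
  ],
  "gripper": 255
}}

```text
invalid input
```

>>> {"fn": "servo_tool", "kwargs": {
  "deltas": [
    {"slide": [0.7, 1, 0], "spin": 0},
    {"slide": [0.7, 1, 0], "spin": 0},
    {"slide": [0.7, 1, 0], "spin": 0},
    {"slide": [0.7, 1, 0], "spin": 0},
    {"slide": [0.7, 1, 0], "spin": 0},
    {"slide": [0.7, 1, 0], "spin": 0},
    {"slide": [0.7, 1, 0], "spin": 0},
    {"slide": [0.7, 1, 0], "spin": 0},
    {"slide": [0.7, 1, 0], "spin": 0},
    {"slide": [0.7, 1, 0], "spin": 0}
  ],
  "gripper": 255
}}

```text
time_s: 1.25
tcp_pos: [0.2574, 0.3169, 0.2201]
ee_rot: [[0.975, -0.221, -0.0], [-0.221, -0.975, -0.003], [0.0, 0.003, -1.0]]
wrist_force: [0.0, -0.1, 0.5]
gripper_width: 0.176
```

>>> {"fn": "servo_tool", "kwargs": {
  "deltas": [
    {"slide": [0.75, 1, 0], "spin": 0},
    {"slide": [0.75, 1, 0], "spin": 0},
    {"slide": [0.75, 1, 0], "spin": 0},
    {"slide": [0.75, 1, 0], "spin": 0},
    {"slide": [0.75, 1, 0], "spin": 0},
    {"slide": [0.75, 1, 0], "spin": 0},
    {"slide": [0.75, 1, 0], "spin": 0},
    {"slide": [0.75, 1, 0], "spin": 0},
    {"slide": [0.75, 1, 0], "spin": 0},
    {"slide": [0.75, 1, 0], "spin": 0}
  ],
  "gripper": 255
}}

```text
time_s: 2.25
tcp_pos: [0.3877, 0.0188, 0.2225]
ee_rot: [[0.976, -0.217, 0.005], [-0.217, -0.976, 0.003], [0.004, -0.004, -1.0]]
wrist_force: [-0.9, -0.1, 0.4]
gripper_width: 0.004
```

>>> {"fn": "servo_tool", "kwargs": {
  "deltas": [
    {"slide": [0, 0, 0], "spin": -1},
    {"slide": [0, 0, 0], "spin": -1},
    {"slide": [0, 0, 0], "spin": -1},
    {"slide": [0, 0, 0], "spin": -0.8},
    {"slide": [0, 0, 0], "spin": 0}
  ]
}}

```text
time_s: 2.75
tcp_pos: [0.3882, 0.0143, 0.2223]
ee_rot: [[0.949, 0.316, 0.004], [0.316, -0.949, 0.003], [0.005, -0.001, -1.0]]
wrist_force: [-0.1, 0.3, -0.2]
gripper_width: 0.006
```

>>> {"fn": "servo_tool", "kwargs": {
  "deltas": [
    {"slide": [0.12, 1, 0.2], "spin": 0},
    {"slide": [0.12, 1, 0.2], "spin": 0},
    {"slide": [0.12, 1, 0.2], "spin": 0},
    {"slide": [0.12, 1, 0.2], "spin": 0.1},
    {"slide": [0.12, 1, 0.2], "spin": 0},
    {"slide": [0.12, 1, 0.2], "spin": 0},
    {"slide": [0.12, 1, 0.2], "spin": 0},
    {"slide": [0.12, 1, 0.2], "spin": 0},
    {"slide": [0.12, 0.8, 0.2], "spin": 0},
    {"slide": [0, 0, 0], "spin": 0}
  ]
}}

```text
time_s: 3.75
tcp_pos: [0.4848, -0.1941, 0.176]
ee_rot: [[0.96, 0.281, 0.008], [0.281, -0.96, 0.005], [0.009, -0.002, -1.0]]
wrist_force: [0.4, 0.1, -0.5]
gripper_width: 0.007
```

```bash
cat > snap.py <<'E'
import sys,cv2
from h import *
k=sys.argv[1]
for n in sys.argv[2:]:
    c=optics.capture(n);f=c["frame"][:,:,::-1]
    if n=="scene": f=cv2.resize(f[165:285,235:405],None,fx=4.6,fy=4.6,interpolation=cv2.INTER_CUBIC)
    if n=="top": f=cv2.resize(f[150:260,260:400],None,fx=5.5,fy=5.4,interpolation=cv2.INTER_CUBIC)
    cv2.imwrite(f"pics/{n}{k}.png",f)
    if n=="wrist":
        for nm,p in(("stop",(.485,-.1916,.09)),("wf",(.441,-.205,.081)),("rest",(.5118,-.2775,.081)),("TCP",sense()["tcp_pos"])): print(nm,proj(c,p).round(1))
s=sense();print(s["time_s"],s["tcp_pos"],s["wrist_force"])
E
python3 snap.py 1 wrist scene
```

```text
stop [318.9 208.3]
wf [319.7 258.4]
rest [432.3 203.4]
TCP [319.3 255.8]
3.85 [ 0.48414381 -0.19267411  0.17668867] [-0.34640235 -0.58291484  0.73996567]
```

View pics/wrist1.png

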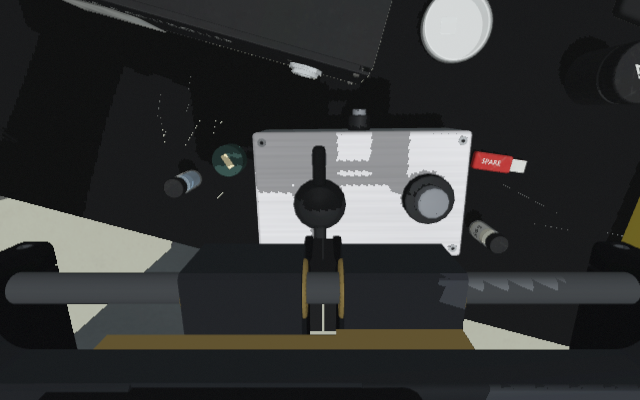

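View pics/scene1.png

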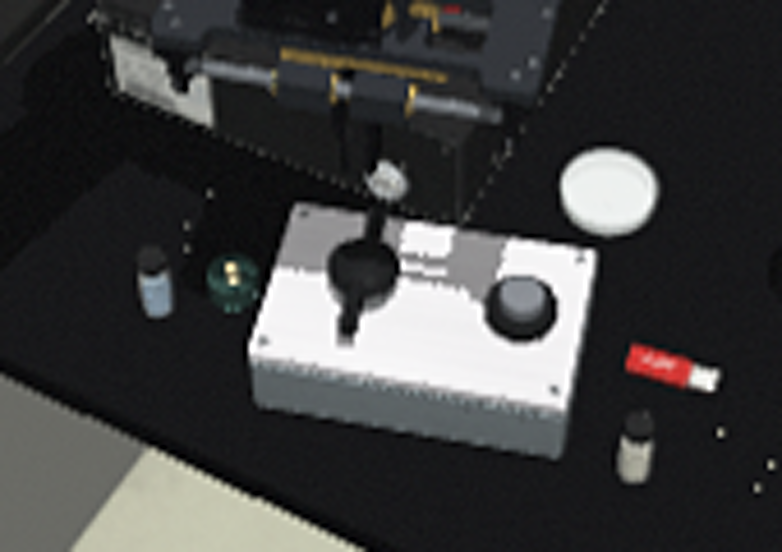

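>>> {"fn": "servo_tool", "kwargs": {
  "deltas": [
    {"slide": [0, 0, 1], "spin": 0},
    {"slide": [0, 0, 1], "spin": 0},
    {"slide": [0, 0, 0.8], "spin": 0},
    {"slide": [0, 0, 0.3], "spin": 0},
    {"slide": [0, 0, 0], "spin": 0}
  ]
}}

```text
time_s: 4.35
tcp_pos: [0.4856, -0.1887, 0.1007]
ee_rot: [[0.959, 0.283, 0.016], [0.283, -0.959, 0.005], [0.016, 0.0, -1.0]]
wrist_force: [-0.2, 0.3, -0.2]
gripper_width: 0.003
```

>>> {"fn": "servo_tool", "kwargs": {
  "deltas": [
    {"slide": [0, 0.1, 0.3], "spin": 0},
    {"slide": [0, 0, 0.3], "spin": 0},
    {"slide": [0, 0, 0.2], "spin": 0},
    {"slide": [0, 0, 0.2], "spin": 0},
    {"slide": [0, 0, 0.1], "spin": 0}
  ]
}}

```text
time_s: 4.85
tcp_pos: [0.4886, -0.1914, 0.0787]
ee_rot: [[0.958, 0.286, 0.021], [0.286, -0.958, 0.002], [0.021, 0.004, -1.0]]
wrist_force: [-2.5, 1.8, 6.0]
gripper_width: 0.006
```

>>> {"fn": "servo_tool", "kwargs": {
  "deltas": [
    {"slide": [0, 0, 0.15], "spin": 0},
    {"slide": [0, 0, 0.1], "spin": 0}
  ]
}}

```text
time_s: 5.05
tcp_pos: [0.4889, -0.1916, 0.0784]
ee_rot: [[0.957, 0.288, 0.021], [0.288, -0.958, -0.0], [0.02, 0.006, -1.0]]
wrist_force: [-7.8, 4.6, 18.5]
gripper_width: 0.004
```

Bottomed out (18 N). Lifting off, then checking.

>>> {"fn": "servo_tool", "kwargs": {
  "deltas": [
    {"slide": [0, 0, -0.5], "spin": 0},
    {"slide": [0, 0, -1], "spin": 0},
    {"slide": [0, 0, -0.6], "spin": 0},
    {"slide": [0, 0, 0], "spin": 0},
    {"slide": [0, 0, 0], "spin": 0},
    {"slide": [0, 0, 0], "spin": 0}
  ]
}}

```text
time_s: 5.65
tcp_pos: [0.4892, -0.1914, 0.1328]
ee_rot: [[0.958, 0.287, 0.027], [0.287, -0.958, 0.0], [0.026, 0.008, -1.0]]
wrist_force: [0.5, -0.1, 0.2]
gripper_width: 0.004
```

```bash
python3 snap.py 2 wrist scene
```

```text
stop [319.3 235.1]
wf [319.7 292.1]
rest [452.1 229.1]
TCP [320.7 255.5]
5.75 [ 0.48887904 -0.19133004  0.13244012] [-0.36849647  0.41175244  0.25666772]
```

View pics/scene2.png

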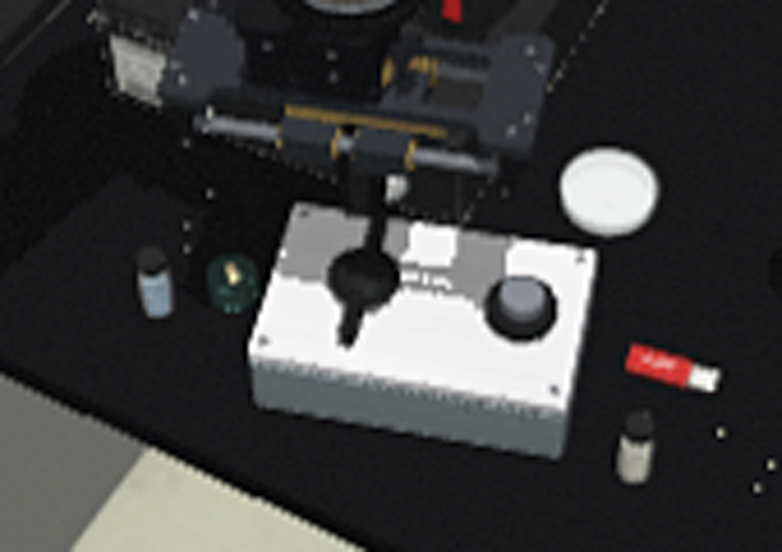

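View pics/wrist2.png

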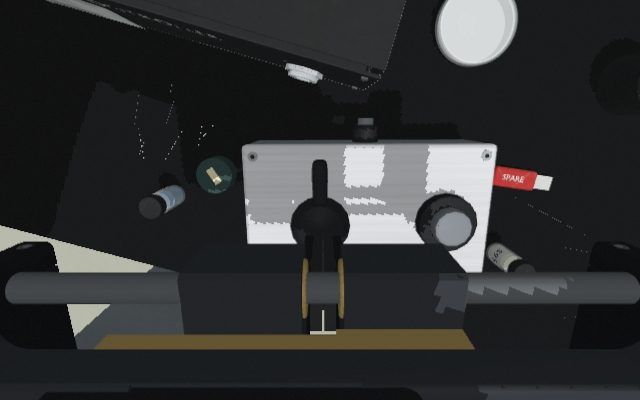

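>>> {"fn": "servo_tool", "kwargs": {
  "deltas": [
    {"slide": [-0.8, 0.7, 0], "spin": 0},
    {"slide": [-0.8, 0.7, 0], "spin": 0},
    {"slide": [0, 0, 0], "spin": 0}
  ]
}}

```text
time_s: 6.05
tcp_pos: [0.4594, -0.2367, 0.1291]
ee_rot: [[0.957, 0.289, 0.021], [0.289, -0.957, 0.001], [0.021, 0.005, -1.0]]
wrist_force: [-0.0, -0.9, -1.0]
gripper_width: 0.005
```

>>> {"fn": "servo_tool", "kwargs": {
  "deltas": [
    {"slide": [0, 0, 0.8], "spin": 0},
    {"slide": [0, 0, 0.8], "spin": 0},
    {"slide": [0, 0, 0.5], "spin": 0},
    {"slide": [0, 0, 0.2], "spin": 0},
    {"slide": [0, 0, 0], "spin": 0}
  ]
}}

```text
time_s: 6.55
tcp_pos: [0.4612, -0.2362, 0.0678]
ee_rot: [[0.957, 0.288, 0.02], [0.288, -0.958, 0.001], [0.019, 0.004, -1.0]]
wrist_force: [-0.4, 0.3, 0.3]
gripper_width: 0.006
```

```bash
python3 snap.py 3 scene
```

```text
6.6 [ 0.46144617 -0.236272    0.06821313] [-0.45222375  0.02418042  0.59584637]
```

View pics/scene3.png

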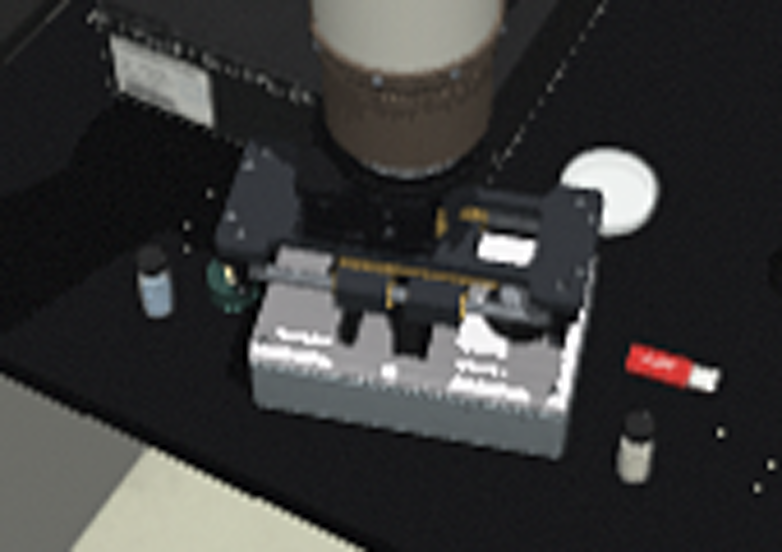

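>>> {"fn": "servo_tool", "kwargs": {
  "deltas": [
    {"slide": [0, -0.4, 0], "spin": 0},
    {"slide": [0, -0.3, 0], "spin": 0},
    {"slide": [0, -0.2, 0], "spin": 0},
    {"slide": [0, -0.2, 0], "spin": 0},
    {"slide": [0, 0, 0], "spin": 0}
  ]
}}

```text
time_s: 7.1
tcp_pos: [0.4538, -0.2076, 0.0703]
ee_rot: [[0.957, 0.289, 0.024], [0.289, -0.957, -0.0], [0.023, 0.007, -1.0]]
wrist_force: [-0.3, -0.8, -0.7]
gripper_width: 0.002
```

```bash
python3 snap.py 4 scene wrist
```

```text
stop [306.2 200.8]
wf [308.2 285.3]
rest [498.5 194.4]
TCP [321.4 255. ]
7.2 [ 0.45412731 -0.20797666  0.07021104] [ 0.62437101  0.17385016 -0.05218555]
```

View pics/scene4.png

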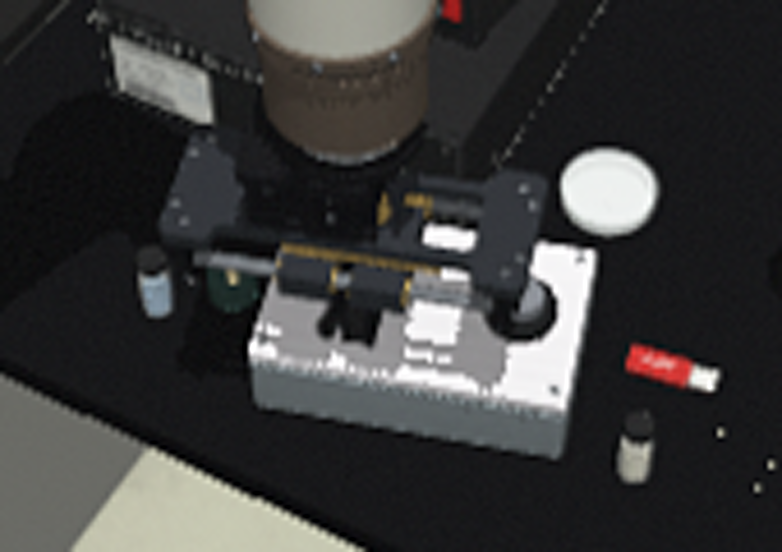

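View pics/wrist4.png

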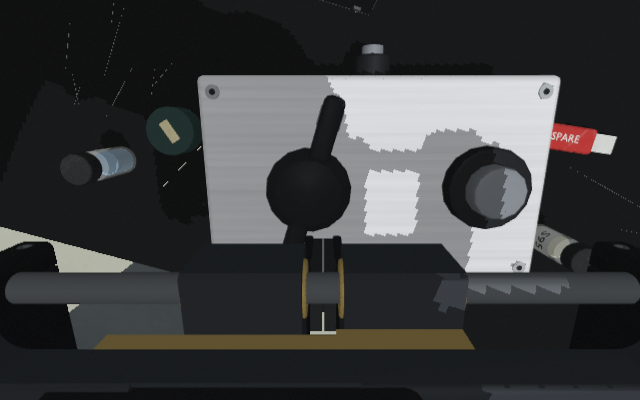

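The rear wing is leaning about 15° clockwise at px (335,100), so the push is turning the head. I'll keep pushing.

>>> {"fn": "servo_tool", "kwargs": {
  "deltas": [
    {"slide": [0, -0.1, 0.08], "spin": 0},
    {"slide": [0, -0.15, 0.05], "spin": 0},
    {"slide": [0, -0.15, 0], "spin": 0},
    {"slide": [0, -0.1, 0], "spin": 0},
    {"slide": [0, 0, 0], "spin": 0},
    {"slide": [0, 0, 0], "spin": 0}
  ]
}}

```text
time_s: 7.8
tcp_pos: [0.4516, -0.1957, 0.0671]
ee_rot: [[0.957, 0.288, 0.027], [0.289, -0.957, -0.001], [0.025, 0.009, -1.0]]
wrist_force: [0.1, -2.8, 0.7]
gripper_width: 0.007
```

```bash
python3 snap.py 5 scene wrist
```

```text
stop [334.  205.2]
wf [332.7 290.6]
rest [527.8 198.3]
TCP [321.1 255.3]
7.9 [ 0.45162732 -0.19581447  0.06710676] [-0.1136578  -1.38783591  0.50427544]
```

View pics/wrist5.png

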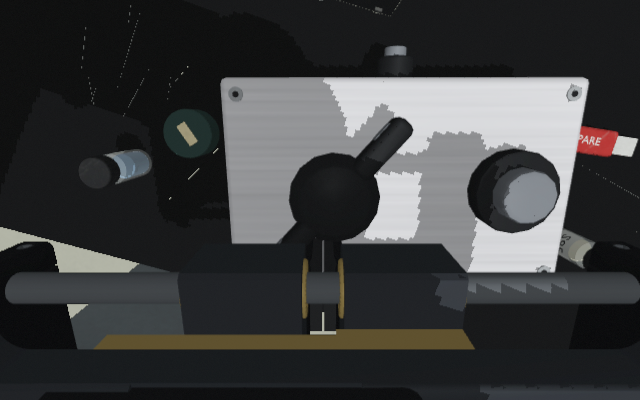

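The wing is now at roughly 40–45°, and the dome looks larger, which suggests the head has sprung up. I'll back off along the same path and then lift.

>>> {"fn": "servo_tool", "kwargs": {
  "deltas": [
    {"slide": [0, 0.3, 0], "spin": 0},
    {"slide": [0, 0.5, 0], "spin": 0},
    {"slide": [0, 0.6, 0], "spin": 0},
    {"slide": [0, 0.3, 0], "spin": 0},
    {"slide": [0, 0, -1], "spin": 0},
    {"slide": [0, 0, -1], "spin": 0},
    {"slide": [0, 0, -1], "spin": 0},
    {"slide": [0, 0, 0], "spin": 0}
  ]
}}

```text
time_s: 8.7
tcp_pos: [0.4625, -0.2423, 0.1431]
ee_rot: [[0.958, 0.285, 0.022], [0.285, -0.959, 0.001], [0.021, 0.006, -1.0]]
wrist_force: [1.1, -0.1, 0.4]
gripper_width: 0.009
```

```bash
python3 snap.py 6 scene wrist
```

```text
stop [257.  169.9]
wf [263.  232.7]
rest [393.9 166. ]
TCP [319.6 255.7]
8.8 [ 0.46021616 -0.24128272  0.13983556] [-0.99443159 -0.04920375 -0.60191276]
```

View pics/wrist6.png

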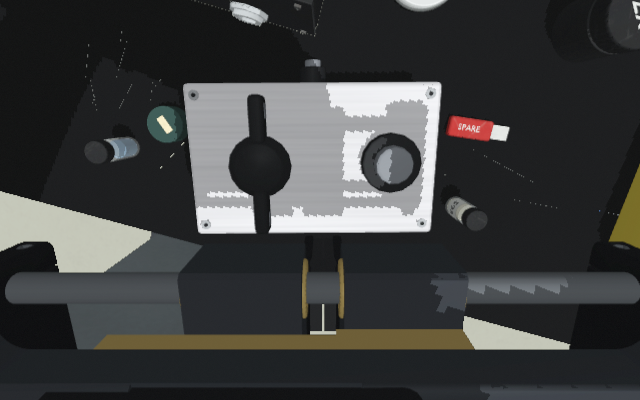

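View pics/scene6.png

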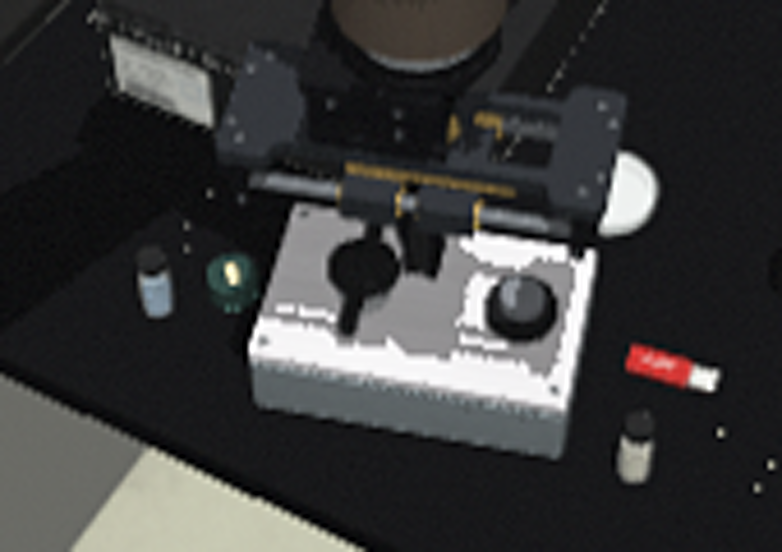

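Head is back up, wings in line, box and neighbours unmoved. Next is the restart button.

>>> {"fn": "servo_tool", "kwargs": {
  "deltas": [
    {"slide": [0.8, 1, 0], "spin": 0},
    {"slide": [0.7, 0.9, 0], "spin": 0},
    {"slide": [0, 0, 0], "spin": 0},
    {"slide": [0, 0, 0], "spin": 0}
  ]
}}

```text
time_s: 9.2
tcp_pos: [0.5071, -0.2765, 0.1345]
ee_rot: [[0.959, 0.282, 0.006], [0.282, -0.959, 0.008], [0.008, -0.006, -1.0]]
wrist_force: [0.3, 0.0, -0.3]
gripper_width: 0.005
```

>>> {"fn": "servo_tool", "kwargs": {
  "deltas": [
    {"slide": [0.17, 0.09, 0.7], "spin": 0},
    {"slide": [0, 0, 0.7], "spin": 0},
    {"slide": [0, 0, 0.4], "spin": 0},
    {"slide": [0, 0, 0], "spin": 0}
  ]
}}

```text
time_s: 9.6
tcp_pos: [0.5084, -0.2755, 0.0852]
ee_rot: [[0.959, 0.282, -0.001], [0.282, -0.959, 0.01], [0.002, -0.01, -1.0]]
wrist_force: [-0.8, -0.8, 0.0]
gripper_width: 0.006
```

```bash
python3 snap.py 7 wrist scene
```

```text
stop [151.1 255.9]
wf [170.5 323. ]
rest [326.4 247.3]
TCP [321.5 255.2]
9.7 [ 0.50968196 -0.2760408   0.08693566] [ 0.33866708 -0.01400116  0.37659561]
```

View pics/wrist7.png

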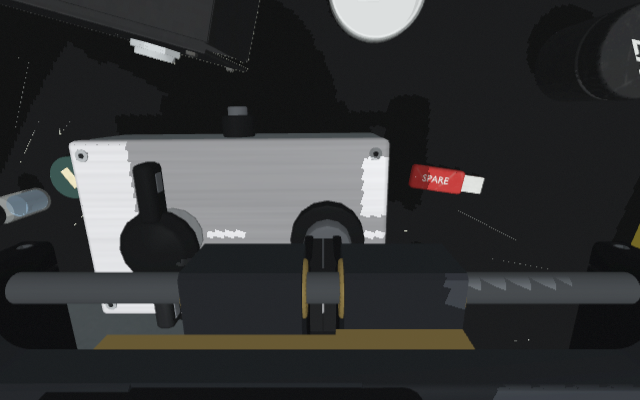

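View pics/scene7.png

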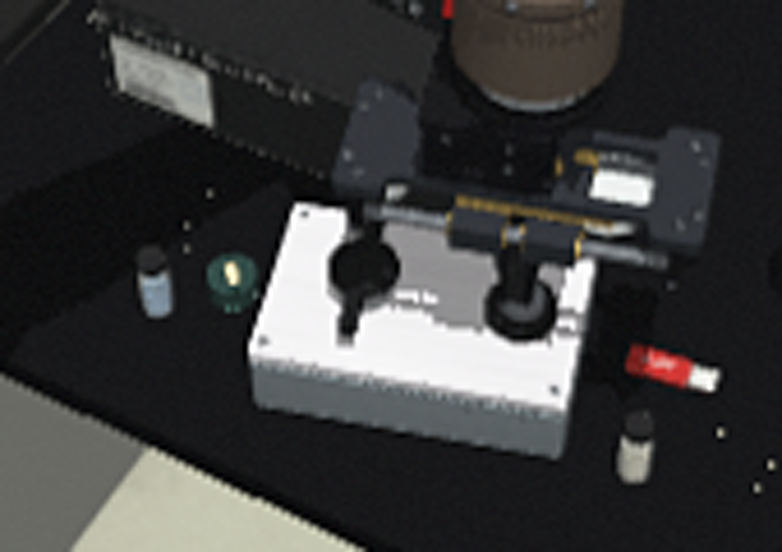

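>>> {"fn": "servo_tool", "kwargs": {
  "deltas": [
    {"slide": [0.1, 0.07, 0], "spin": 0},
    {"slide": [0, 0, 0.2], "spin": 0},
    {"slide": [0, 0, 0.2], "spin": 0},
    {"slide": [0, 0, 0.15], "spin": 0},
    {"slide": [0, 0, 0.1], "spin": 0}
  ]
}}

```text
time_s: 10.2
tcp_pos: [0.5144, -0.2775, 0.076]
ee_rot: [[0.959, 0.285, 0.007], [0.285, -0.959, 0.006], [0.009, -0.004, -1.0]]
wrist_force: [-6.5, 6.3, 22.2]
gripper_width: 0.009
```

>>> {"fn": "servo_tool", "kwargs": {
  "deltas": [
    {"slide": [0, 0, 0.06], "spin": 0}
  ]
}}

```text
time_s: 10.3
tcp_pos: [0.5143, -0.2774, 0.0764]
ee_rot: [[0.958, 0.285, 0.007], [0.285, -0.958, 0.006], [0.009, -0.003, -1.0]]
wrist_force: [-2.1, 2.8, 7.6]
gripper_width: 0.007
```

```bash
python3 snap.py 8 wrist scene
```

```text
stop [135.8 273. ]
wf [157.1 341.4]
rest [319.6 263.3]
TCP [321.  255.2]
10.4 [ 0.51434534 -0.27743217  0.07630153] [-3.93902132  3.76448878 10.50208714]
```

View pics/scene8.png

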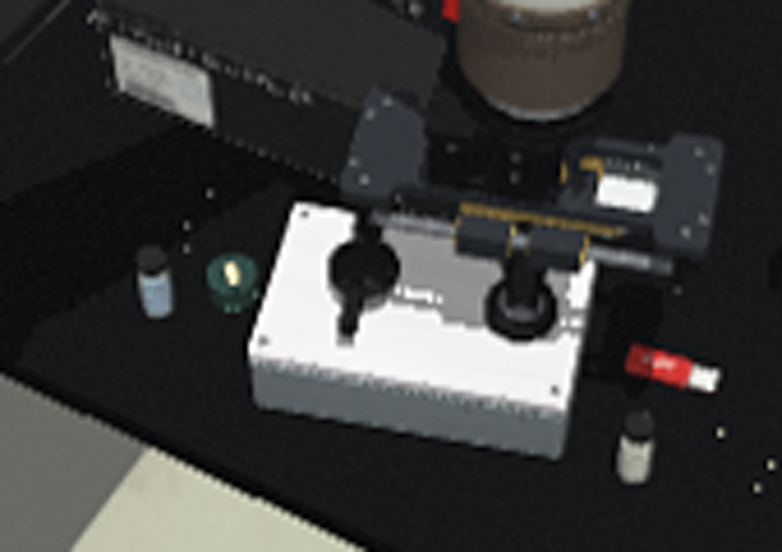

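View pics/wrist8.png

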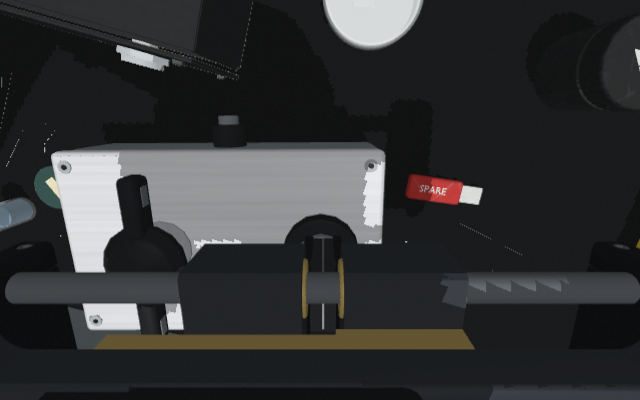

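The contact is stiff at z 0.076, against an expected 0.075 for fully in. To be sure, I'll release, recentre by −2.5 mm in x, and press again a bit harder.

>>> {"fn": "servo_tool", "kwargs": {
  "deltas": [
    {"slide": [0, 0, -0.6], "spin": 0},
    {"slide": [-0.1, 0, 0], "spin": 0},
    {"slide": [0, 0, 0], "spin": 0}
  ]
}}

```text
time_s: 10.7
tcp_pos: [0.5124, -0.2783, 0.0918]
ee_rot: [[0.958, 0.285, 0.01], [0.285, -0.958, 0.005], [0.011, -0.002, -1.0]]
wrist_force: [-0.2, 1.3, -0.6]
gripper_width: 0.007
```

>>> {"fn": "servo_tool", "kwargs": {
  "deltas": [
    {"slide": [-0.05, 0, 0.3], "spin": 0},
    {"slide": [0, 0, 0.25], "spin": 0},
    {"slide": [0, 0, 0.15], "spin": 0},
    {"slide": [0, 0, 0.2], "spin": 0},
    {"slide": [0, 0, 0.2], "spin": 0}
  ]
}}

```text
time_s: 11.2
tcp_pos: [0.5115, -0.2788, 0.0757]
ee_rot: [[0.956, 0.292, 0.007], [0.292, -0.956, 0.001], [0.007, 0.002, -1.0]]
wrist_force: [-9.7, 8.3, 33.0]
gripper_width: 0.008
```

```bash
python3 - <<'E'
import cv2,numpy as np
from h import *
c=optics.capture("scene")
a=c["frame"][:,:,::-1][215:250,330:365]
b=cv2.imread("pics/scene0.png")[215:250,330:365]
cv2.imwrite("pics/cmp9.png",np.hstack([cv2.resize(x,(400,400),interpolation=cv2.INTER_NEAREST) for x in(b,a)]))
ex=np.array([.955,.296,0]);ey=np.array([-.296,.955,0])
for z in(.081,.0765,.075):
    ctr=np.array([.5118,-.2775,z]);print(z,[((proj(c,ctr+13e-3*(np.cos(t)*ex+np.sin(t)*ey))-[330,215])*400/35).round() for t in np.radians([180,90,0,270])])
print(sense()["wrist_force"])
E
```

```text
0.081 [array([195., 206.]), array([148., 151.]), array([215., 115.]), array([263., 169.])]
0.0765 [array([195., 218.]), array([147., 163.]), array([214., 127.]), array([262., 181.])]
0.075 [array([194., 222.]), array([147., 167.]), array([214., 131.]), array([262., 185.])]
[-9.69969693  7.97401141 33.42854186]
```

View pics/cmp9.png

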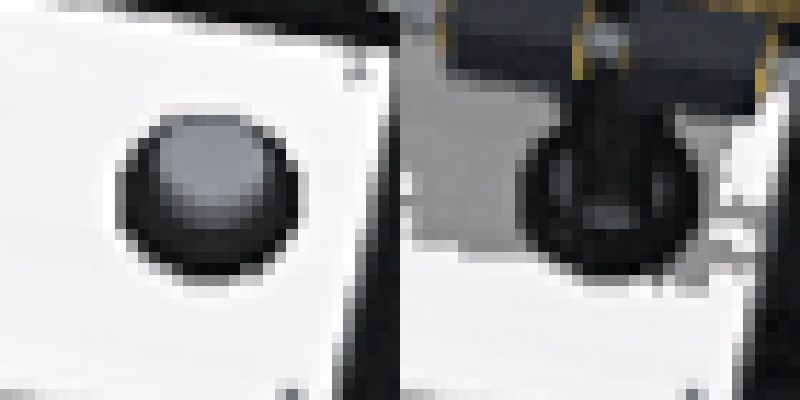

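The pressed button is well down in its housing, and the fingertip stays inside its outline. Its front edge is at about row 225, where full travel is predicted at 222. I'll lift clear.

>>> {"fn": "servo_tool", "kwargs": {
  "deltas": [
    {"slide": [0, 0, -0.5], "spin": 0},
    {"slide": [0, 0, -1], "spin": 0},
    {"slide": [-0.6, 0, -1], "spin": 0},
    {"slide": [-1, 0, -1], "spin": 0},
    {"slide": [-1, 0, -1], "spin": 0},
    {"slide": [-1, 0, -1], "spin": 0},
    {"slide": [0, 0, 0], "spin": 0},
    {"slide": [0, 0, 0], "spin": 0}
  ]
}}

```text
time_s: 12.05
tcp_pos: [0.4206, -0.3047, 0.2115]
ee_rot: [[0.956, 0.293, -0.0], [0.293, -0.956, 0.003], [0.001, -0.003, -1.0]]
wrist_force: [-0.3, 0.1, -0.8]
gripper_width: 0.008
```

```bash
python3 snap.py 10 wrist scene
```

```text
stop [210.5  81.6]
wf [218.5 139.1]
rest [323.4  82. ]
TCP [321.2 254.9]
12.15 [ 0.4209947  -0.30462459  0.21123523] [ 0.72308488  0.13550258 -0.74781064]
```

View pics/wrist10.png

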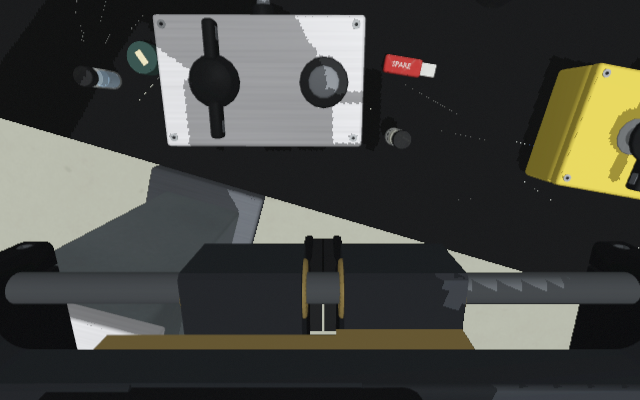

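View pics/scene10.png

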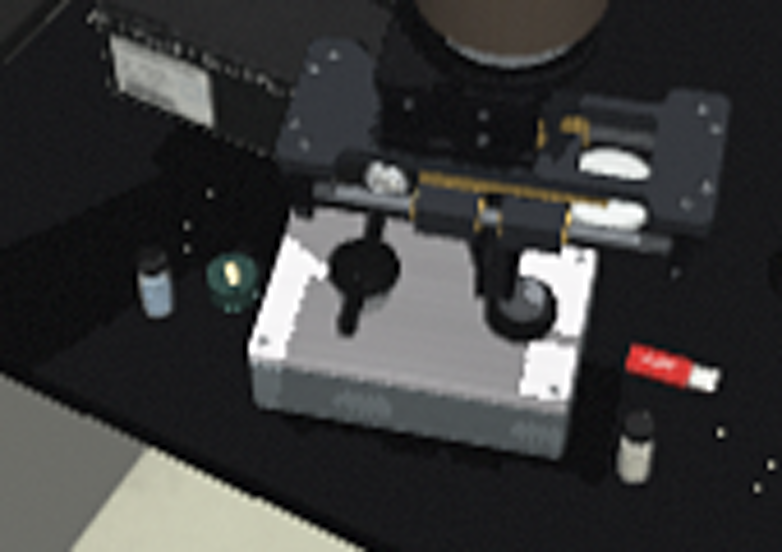

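Everything is back in place: the head is up, the wings are parallel to the box sides, the button is out, the box and neighbours haven't moved, and the arm is clear.

```bash
python3 -c "
from station import r
print(r.finish_job())"
```

```text
the job is handed in; nothing more can be done
None
```

I ran the emergency-stop test in the required order and handed the job in at about 12 s of the 51 s allowed. The robot gave no verdict, and the joint values can't be read directly, so the checks below come from pictures, tool position and wrist force.

- **Stop pressed:** I pushed the head straight down to its bottom stop, with the fingertip at z = 0.0784 m and about 18 N on the wrist. I then lifted clear, and the picture showed the head staying down by itself.
- **Stop released:** I pushed the front wing clockwise until the head had turned about 40°. After I backed off, the head was up and the wings had returned to rest.
- **Restart pressed:** I pressed the button twice. The first press stopped firm at z = 0.076 m, about 1 mm above the 0.075 m expected for fully in. I recentred and pressed again to 0.0757 m at 33 N. The picture then showed the button well down in its housing, with the fingertip inside its outline.
- **Remaining doubt:** The fingertip still stopped 0.7 mm short of the expected depth. That gives about 5.3 mm of travel, above the 4.5 mm required.
- **Final pictures:** The head was up with its wings parallel to the box sides, and the button was out. The box, puck, vials and USB stick looked unmoved, and the arm was clear. The petri dish was partly hidden by the gripper. The lens case and tweezers were not in the last pictures, but the arm did not work near either.

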